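# Index the V-block head and hold a lens barrel seated in it

## Task

Pull up the sprung index plunger on the round turret, swing its head anticlockwise (seen from above) from the parked hole to the measuring hole marked green, and let the plunger drop fully home. Then take the lens barrel from its rest, lay it centred in the V-block with its brass-ringed glass end towards the sensor post, and press it down with about 10 N so that it bears evenly on both faces of the V, with no sideways push. The job finishes while you are still holding it: keep the barrel gripped and pressed there; do not knock the black USB stick, yellow note pad or green tape roll.

Things in the scene. Friction and masses are not known exactly. Their poses are not given: they have to be found in the camera images.
- turret: fixed round grey metal base, 210 mm across, 14 mm high; origin on the work surface under its centre, the head's vertical axis. Sensor post on its +x side (black disc 34 mm across, 123 mm from centre, top 79 mm up). Index holes 90 mm from the centre: parked (red dots) at 120 degrees from +x towards +y, measuring (green dots) at 180 degrees.
- head (a joint): turning of the blue head, rad: 0 parked, 1.047 (60 degrees anticlockwise from above) at the measuring hole; end stops 0.02 rad beyond each hole. In the turret's frame the plunger arm points to 120 degrees + joint. Deck 27 mm above the work surface. Turns easily (1 N at the plunger) once the plunger, which the head carries, is lifted: push the lifted knob round the arc.
- plunger (a joint): lift of the index plunger, m: 0 fully home in a hole, 0.013 fully lifted; its pin clears the hole at 0.009. A spring pulls it down with 3 N when home, 7 N fully lifted. Let go over solid metal it stands about 9 mm up and drops home when the head is turned to a hole (about 1.5 mm of play either way).
- plunger_knob (a point): middle of the plunger's upright round black knob, 24 mm across and 24 mm tall (12 mm either way from this point), 53 mm above the work surface when home, 90 mm from the turret's axis on the head's -x arm; it rises with the plunger and goes round with the head. Below it a 16 mm barrel on the 27 mm high arm.
- v_seat (a point): where the barrel's centre lies when fully seated: on the turret's axis, 62 mm above the work surface; x along the V away from the plunger, z up. The steel V-block (70 mm long in x, 42 mm wide, top 57 mm up) has 45-degree faces, apex 21 mm below this point, only at its ends (13 mm each); the middle 44 mm is cut away down to 34 mm up, so fingers can straddle the barrel there.
- v_left: the face of the V-block on its +y side (both ends); origin on the turret's axis at the head's underside, axes as v_seat. Rigid steel: a barrel held half a millimetre off-centre bears on one face only, and then pushes the gripper sideways (towards the V's middle)
- v_right: the face of the V-block on its -y side; origin and axes as v_left
- lens: loose dark metal lens barrel, a cylinder 30 mm across and 84 mm long, about 0.12 kg; origin at its centre, x along its axis towards the glass front. Its middle 30 mm is ribbed.
- lens_front (a point): centre of the barrel's front end: greenish glass inside a brass-coloured ring, 42 mm from its centre
- lens_rest: fixed grey rest, 90 mm long (x), 24 mm wide (60 mm over its feet, which are 6 mm high and stand only at the two ends), on which the lens barrel lies along x on two rubber rods, its axis 40 mm above the work surface; origin under its centre on the work surface
- usb_stick: bystander: black USB stick 17x58x8 mm, long along y; origin under its centre
- sticky_notes: bystander: yellow note pad 78x77x13 mm; origin under its centre
- tape_roll: bystander: green tape roll 78 mm across, 19 mm high, lying flat; origin under its centre
Things that resemble listed ones, but are neither listed nor needed, are in the scene too. Of the things that look like the lens, the smallest one is meant.

How it is judged:
By the outcome, as a careful person would: the job done as asked, in the order asked, and still so for the second after the job is handed in, while the arm keeps its last pose, push and grip.
It also fails if it takes over 54 s, if anything falls off the work surface, if the arm or the gripper's body presses on something with over 40 N, if the wrist force passes 120 N, or if a joint passes its speed limit or range.

## Robot

A 6-joint arm with a two-finger parallel gripper is mounted at the origin on a cart in front of the work surface, level with it; the furniture and walls round the work are solid. World frame = base frame: x ahead of the robot, y to its left, z up, the work surface at z = 0. Lengths are in mm, angles in rad, forces in N, time in s.
With the tool pointing down it reaches from about 350 to 775 mm from the base axis. Payload 7.3 kg.
Tool frame: the origin (TCP) lies on the centre line of the jaws, within the pads' length; the fingertips stand 17 mm ahead of it and the grasp point (between the pads) lies 2 mm behind it; z points along the fingers, y is the line along which they close (so a half turn about z gives the same grasp; the last joint's range is limited). The gripper opens to 92 mm and grips with 3 to 60 N. Pads are 19 mm wide; open, the fingers measure 130 mm over their backs; the gripper's body (75 mm by 190 mm) begins 47 mm behind the grasp point.
Start: joints at [1.096, 0.342, 1.524, -0, 1.275, -0.146], TCP at [169.512, 496.899, 243.741] pointing down, gripper open.
Joint ranges: [-2.53, 2.53], [-0.77, 2.02], [0.04, 2.7], [-1, 4.14], [0.28, 2.66], [-3.11, 3.11]. Speed limits (rad/s): [2.57, 2.57, 3.14, 3.14, 3.14, 3.14].

## Interface

Orientations are given as [roll, pitch, yaw] about the fixed x, y, z axes, in that order (R = Rz(yaw) Ry(pitch) Rx(roll)).
In Python, from plant import bot gives the robot as it stands. The module is installed in compiled form; this text tells all that it offers.
- The arm moves only by the shell command python3 -m pendant 'ROWS'. ROWS is JSON, a list of rows, each a list of 3 entries, a list of its own where there are three numbers: the shift along the world's x, y, z as a fraction of full scale, then the turn, a rotation vector about the world's x, y, z as a fraction of full scale, then the opening, from -1 (shut) to 1 (fully open), so that 0 is half open. In form: [[[tx, ty, tz], [rx, ry, rz], claw], ...]. A call has exactly 10 rows; each row shifts and turns the commanded pose from where the row before left it; what a row does not reach is not made up. Full scale, the value 1, is 30 mm for a shift and 0.12 rad for a turn. A row lasts 1/12 s, in which the tool goes at most 41.7 mm and 7.16 degrees, less where a joint would pass 70% of its speed; a pose out of reach is approached as far as the arm can. A call with a number of a shift or a turn outside -1 to 1 is refused whole. A call with a gripper value outside its range is refused whole. The fingers move at their own pace and stop on an object; the grip force is fixed at half the most. Time passes only in rows, so rows that do not move let the fingers close, or fill a call up. It gives the time, the measured TCP pose, the force, the opening and the grip force at its end, in the units of the state.
- bot.get_obs(): the state, without advancing time (a new reading comes with each control period).
- bot.capture(name): name is "scene" or "top" or "wrist"; returns the picture (480x640x3 uint8, blue, green, red); there is no depth.
- bot.camera_params(name): a dict with "fovy" (degrees; the focal length in pixels is half the picture's height over the tangent of half this angle, whatever the lens; pixels are square), "cx", "cy" (the principal point, pixels), "camera_from_world" (4x4, takes a point from world to camera coordinates). Camera axes: x right, y down, z forward; pixel columns grow to the right and rows downward; lengths in mm; the calibration is good to about 2 mm. The wrist camera is an equidistant fisheye: a pixel r from the principal point sees the ray r / f radians off the axis. A picture is of the moment at which its call begins: read the wrist's pose just before it. camera_params takes no time and is no camera call; for the wrist camera it gives the pose at the moment of the call.
- bot.close_job(): hands the job in; it is judged then, once.
The state is a dict: "time": time; "joint_positions": joint angles; "dq": joint speeds; "tau": joint torques, N m; "tool_pos": TCP position; "tcp_rot": TCP orientation; "contact_force": force on the tool from outside, world axes, zero at the start; "moment": the same for the moment, N m; "grip_width": finger opening in mm; "finger_force": force on a finger pad.
Only numpy, scipy, OpenCV 4.12 (cv2) and the standard library are available. Lean on these libraries where they do the work, as an engineer would, in place of code of your own. Each camera call takes 0.05 s, during which the arm holds its last target. There are 200 camera calls.

## Working session

There is one attempt and no reset: what is moved stays moved. The work goes in short steps, Python scripts to look and compute and a shell command to move; the robot and the scene stay as the last step left them, time stands still between calls to the robot, and variables do not carry over. Pictures are saved under pics/ and viewed, at most 10 in all, crops included, and the job is handed in when it is done.

```bash
mkdir -p pics
cat > h.py <<'E'
import numpy as np, cv2
from plant import bot
def snap(n,f):
    P=bot.camera_params(n); im=bot.capture(n); cv2.imwrite('pics/'+f+'.png',im); np.save('pics/'+f+'.npy',np.array([P['fovy'],P['cx'],P['cy'],*np.array(P['camera_from_world']).ravel()])); return im
def cam(f):
    a=np.load('pics/'+f+'.npy'); return a[0],a[1],a[2],a[3:].reshape(4,4)
def ray(f,uv,fish=False):
    fy,cx,cy,T=cam(f); F=240/np.tan(np.radians(fy)/2)
    d=np.array([uv[0]-cx,uv[1]-cy])
    if fish:
        r=np.hypot(*d)+1e-9; t=r/F; v=np.array([*(d/r*np.sin(t)),np.cos(t)])
    else: v=np.array([*(d/F),1.])
    R=T[:3,:3]; return -R.T@T[:3,3], R.T@v
def onz(f,uv,z,fish=False):
    o,v=ray(f,uv,fish); return o+v*(z-o[2])/v[2]
def proj(f,p,fish=False):
    fy,cx,cy,T=cam(f); F=240/np.tan(np.radians(fy)/2)
    q=T[:3,:3]@np.asarray(p,float)+T[:3,3]
    if fish:
        r=np.hypot(q[0],q[1])+1e-9; t=np.arctan2(r,q[2]); return np.array([cx,cy])+F*t*q[:2]/r
    return np.array([cx,cy])+F*q[:2]/q[2]
E
python3 - <<'E'
from h import *
for n in('scene','top','wrist'):
    snap(n,n+'0'); f=cam(n+'0'); print(n,f[:3],(-f[3][:3,:3].T@f[3][:3,3]).round(),f[3][2,:3].round(2))
o=bot.get_obs()
for k in o: print(k,np.round(o[k],3))
E
```

```text
scene (np.float64(57.75388830377478), np.float64(325.184763032797), np.float64(239.8498983419235)) [  46. -520.  508.] [ 0.52  0.71 -0.47]
top (np.float64(47.83856913195995), np.float64(324.2921271220859), np.float64(239.22269111301173)) [ 314.  109. 1371.] [ 0.18  0.01 -0.98]
wrist (np.float64(65.70646984690485), np.float64(320.8545394559138), np.float64(236.3595935499072)) [103. 519. 384.] [ 0.24 -0.09 -0.97]
time 0.15
joint_positions [ 1.096  0.343  1.525 -0.     1.275 -0.146]
dq [ 0.001 -0.002 -0.003 -0.001 -0.001 -0.   ]
tau [ 2.0000e-03 -4.3147e+01 -2.4435e+01  7.2000e-02  5.4000e-02 -0.0000e+00]
tool_pos [169.392 496.629 243.197]
tcp_rot [-3.14  -0.     2.813]
contact_force [-0.131 -0.274  0.066]
moment [ 0.034 -0.037  0.036]
finger_force 0.0
grip_width 91.584
```

View pics/top0.png

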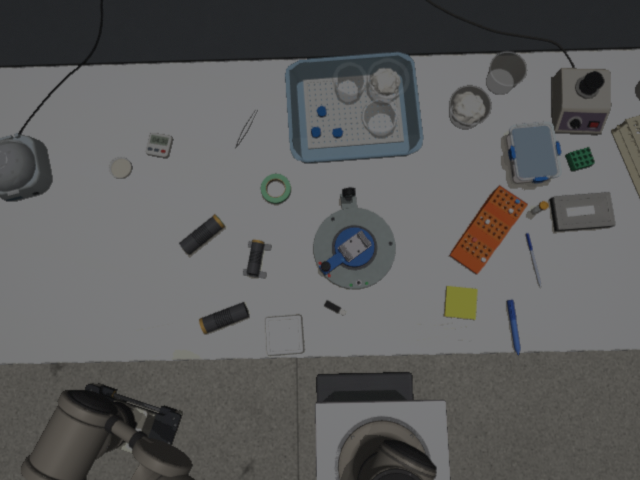

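View pics/scene0.png

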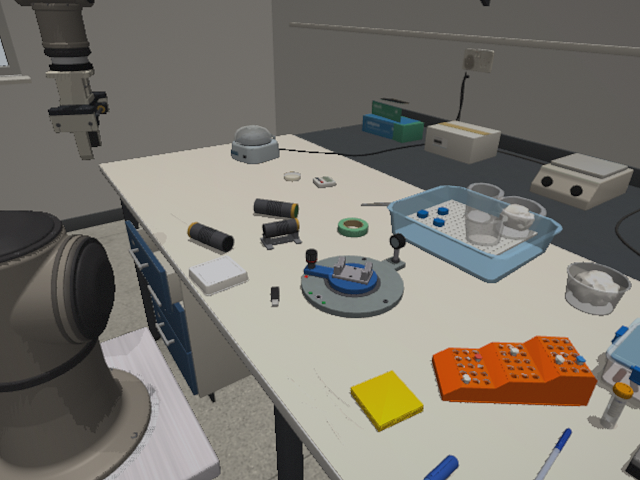

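Top view: three lens-like barrels at (202,235), (224,318) and (256,258). The one at (256,258) is the smallest and lies on the grey rest, so it fits the description. The turret is at (354,247), knob about (325,268), sensor post about (348,193). I'll confirm this in an enlarged crop and measure.

Run:
```python
from h import *
im=cv2.imread('pics/top0.png')
c=cv2.resize(im[170:320,225:410],None,fx=4,fy=4,interpolation=cv2.INTER_CUBIC)
c=cv2.convertScaleAbs(c,alpha=1.6); cv2.imwrite('pics/crop0.png',c)
hsv=cv2.cvtColor(im,cv2.COLOR_BGR2HSV)
def comps(m,x0,y0,x1,y1,amin=3):
    k=np.zeros_like(m); k[y0:y1,x0:x1]=m[y0:y1,x0:x1]
    n,l,s,ce=cv2.connectedComponentsWithStats(k)
    return [(s[i,4],ce[i].round(1),s[i,:4]) for i in range(1,n) if s[i,4]>=amin]
R=(300,180,400,300)
red=cv2.inRange(hsv,(0,90,60),(8,255,255))|cv2.inRange(hsv,(172,90,60),(180,255,255))
print('red',comps(red,*R)); 
grn=cv2.inRange(hsv,(45,70,40),(85,255,255)); print('green',comps(grn,*R))
blk=cv2.inRange(hsv,(0,0,0),(180,255,45)); print('black',comps(blk,*R))
print('lens blk',comps(cv2.inRange(hsv,(0,0,0),(180,255,75)),235,225,280,290,8))
print('brass',comps(cv2.inRange(hsv,(8,80,60),(30,255,255)),235,225,280,290,1))
# turret disc: not table colour
print(hsv[247,325],hsv[247,300],hsv[280,354])
dis=cv2.inRange(hsv,(0,0,0),(180,255,150)); k=np.zeros_like(dis);k[205:292,305:400]=dis[205:292,305:400]
k=cv2.morphologyEx(k,cv2.MORPH_OPEN,np.ones((25,25)))
cs,_=cv2.findContours(k,0,1); cc=max(cs,key=cv2.contourArea); e=cv2.fitEllipse(cc); print(e)
for z in(0,14): print(onz('top0',e[0],z))
```

```text
red [(np.int32(6), array([319.8, 262.8]), array([319, 262,   3,   3], dtype=int32)), (np.int32(8), array([328.9, 275.1]), array([328, 274,   3,   3], dtype=int32))]
green [(np.int32(7), array([366.3, 283. ]), array([365, 282,   3,   3], dtype=int32)), (np.int32(6), array([350.5, 285. ]), array([350, 284,   2,   3], dtype=int32))]
black [(np.int32(129), array([348.3, 193.5]), array([343, 188,  12,  13], dtype=int32)), (np.int32(3), array([332.3, 218.3]), array([332, 218,   2,   2], dtype=int32)), (np.int32(71), array([325. , 266.3]), array([321, 262,   9,  10], dtype=int32)), (np.int32(4), array([346.5, 265.5]), array([345, 265,   4,   2], dtype=int32)), (np.int32(5), array([354., 267.]), array([352, 267,   5,   1], dtype=int32))]
lens blk [(np.int32(461), array([254.9, 259.4]), array([246, 242,  19,  36], dtype=int32))]
brass [(np.int32(23), array([257.3, 241.1]), array([252, 240,  11,   4], dtype=int32))]
[90 16 93] [105   4 123] [90 14 94]
((352.0, 248.0), (101.2114028930664, 111.86488342285156), 90.0)
[534.41308433  56.20123191   0.        ]
[532.15925517  56.73952949  14.        ]
```

View pics/crop0.png

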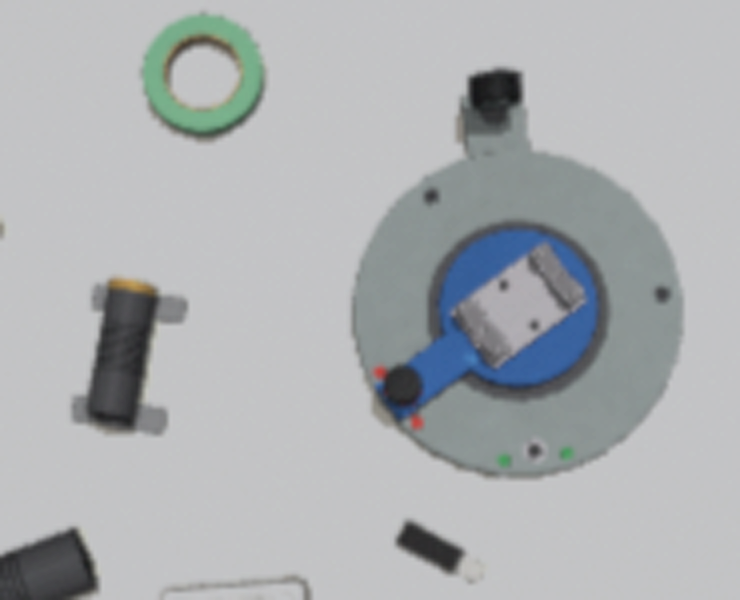

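The crop confirms it: the smallest barrel (crop 122,355) lies on the footed rest with its brass end at the top (crop 132,285). The knob is at crop (403,385), the red dots beside it, and the green dots at (504,460) and (567,453). Now the metric fits.

Run:
```python
from h import *
from scipy.optimize import least_squares
im=cv2.imread('pics/top0.png'); hsv=cv2.cvtColor(im,cv2.COLOR_BGR2HSV)
b=cv2.inRange(hsv,(0,0,0),(180,255,108)); k=np.zeros_like(b);k[200:295,305:402]=b[200:295,305:402]
k=cv2.morphologyEx(k,cv2.MORPH_CLOSE,np.ones((5,5))); k=cv2.morphologyEx(k,cv2.MORPH_OPEN,cv2.getStructuringElement(2,(31,31)))
cc=max(cv2.findContours(k,0,1)[0],key=cv2.contourArea)[:,0]
P=np.array([onz('top0',p,14)[:2] for p in cc])
s=least_squares(lambda q:np.hypot(*(P-q[:2]).T)-q[2],[532,57,105],loss='soft_l1'); print('turret',s.x.round(1),'res',np.abs(s.fun).mean().round(2))
c=s.x[:2]
def ang(p): return np.degrees(np.arctan2(*(p[:2]-c)[::-1]))
g=[onz('top0',p,14) for p in((366.3,283),(350.5,285))]; r=[onz('top0',p,14) for p in((319.8,262.8),(328.9,275.1))]
post=onz('top0',(348.3,193.5),62); kn=onz('top0',(325.,266.3),62); hole=onz('top0',(358.75,282.5),14)
for n,p,a in(('green',sum(g)/2,180),('red',sum(r)/2,120),('post',post,0),('knob',kn,120),('hole',hole,180)):
    print(n,p.round(1),'r',np.hypot(*(p[:2]-c)).round(1),'yaw',round((ang(p)-a+180)%360-180,2))
lm=cv2.inRange(hsv,(0,0,0),(180,255,75))|cv2.inRange(hsv,(8,80,60),(30,255,255)); k=np.zeros_like(lm);k[232:290,235:280]=lm[232:290,235:280]
k=cv2.morphologyEx(k,cv2.MORPH_OPEN,np.ones((5,5)))
ct=max(cv2.findContours(k,0,1)[0],key=cv2.contourArea)[:,0]
L=np.array([onz('top0',p,40)[:2] for p in ct],np.float32); print('lens',cv2.minAreaRect(L), 'brass',onz('top0',(257.3,241.1),40).round(1))
```

```text
turret [533.   52.2 104.5] res 1.0
green [440.3  43.6  14. ] r 93.0 yaw 5.31
red [480.4 128.1  14. ] r 92.4 yaw 4.67
post [662.3  63.5  62. ] r 129.8 yaw 5.01
knob [480.9 125.7  62. ] r 90.1 yaw 5.28
hole [444.1  42.6  14. ] r 89.4 yaw 6.17
lens ((508.2723388671875, 300.4101867675781), (34.391929626464844, 93.14146423339844), 80.84210205078125) brass [551.4 294.   40. ]
```

```bash
python3 -m pendant '[[[0.74,-0.88,-0.25],[0,0,-0.52],1],[[0.74,-0.88,-0.25],[0,0,-0.52],1],[[0.74,-0.88,-0.25],[0,0,-0.52],1],[[0.74,-0.88,-0.25],[0,0,-0.52],1],[[0.74,-0.88,-0.25],[0,0,-0.52],1],[[0.74,-0.88,-0.25],[0,0,-0.52],1],[[0.74,-0.88,-0.25],[0,0,-0.52],1],[[0.74,-0.88,-0.25],[0,0,-0.52],1],[[0.74,-0.88,-0.25],[0,0,-0.52],1],[[0.74,-0.88,-0.25],[0,0,-0.52],1]]'
python3 -m pendant '[[[0.74,-0.88,-0.25],[0,0,0],1],[[0.74,-0.88,-0.25],[0,0,0],1],[[0.74,-0.88,-0.25],[0,0,0],1],[[0.74,-0.88,-0.25],[0,0,0],1],[[0,0,0],[0,0,0],1],[[0,0,0],[0,0,0],1],[[0,0,0],[0,0,0],1],[[0,0,0],[0,0,0],1],[[0,0,0],[0,0,0],1],[[0,0,0],[0,0,0],1]]'
python3 - <<'E'
from h import *
snap('wrist','w1')
o=bot.get_obs(); print(o['tool_pos'],o['tcp_rot'],o['contact_force'])
for p in((481,126,65),(533,52,27),(443.5,44,14)): print(proj('w1',p,True))
E
```

```text
time: 0.98
tool_pos: [392.2, 231.4, 168.3]
tcp_rot: [-3.142, -0.0, 2.186]
contact_force: [1.3, 0.7, -0.3]
grip_width: 92.2
finger_force: 0.0
time: 1.82
tool_pos: [479.9, 128.2, 139.1]
tcp_rot: [3.141, 0.0, 2.19]
contact_force: [-0.5, -0.1, -0.1]
grip_width: 91.9
finger_force: 0.0
[479.9329419  128.10340388 139.04759764] [3.14112268e+00 1.93055383e-04 2.19028156e+00] [-0.06461977 -0.08932157 -0.53315939]
[322.00827596 258.78950598]
[321.06632841 350.76787516]
[223.82589638 291.52121054]
```

View pics/w1.png

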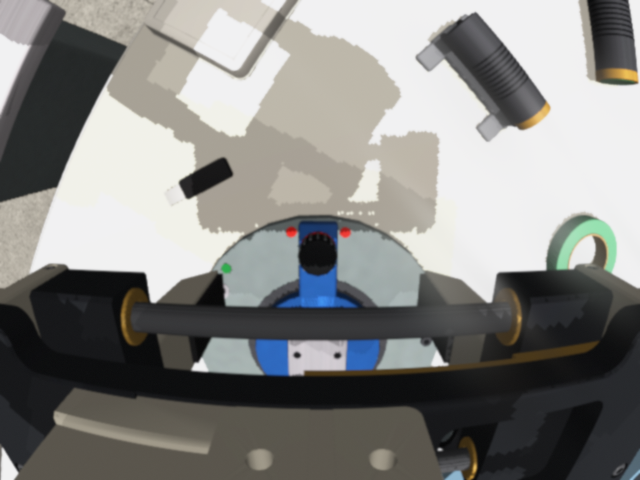

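Wrist view: knob around (318,252), red dots at (291,232) and (345,232), one green dot at (226,268), USB stick at (207,178), and the lens on its rest at (495,70) with brass at (535,110).

Run:
```python
from h import *
im=cv2.imread('pics/w1.png'); hsv=cv2.cvtColor(im,cv2.COLOR_BGR2HSV)
def best(m,x0,y0,x1,y1):
    k=np.zeros_like(m);k[y0:y1,x0:x1]=m[y0:y1,x0:x1]; n,l,s,c=cv2.connectedComponentsWithStats(k); i=1+np.argmax(s[1:,4]); return s[i],c[i],(l==i).astype(np.uint8)
red=cv2.inRange(hsv,(0,120,60),(8,255,255))|cv2.inRange(hsv,(172,120,60),(180,255,255))
a=best(red,280,225,300,240)[1]; b=best(red,335,225,355,240)[1]; print(a,b)
A,B=[onz('w1',p,14,True) for p in(a,b)]; M=(A+B)/2; print('red mid',M,'line ang',np.degrees(np.arctan2(*(A-B)[:2][::-1]))-90)
blk=cv2.inRange(hsv,(0,0,0),(180,255,60)); s,c,m=best(blk,290,225,350,285); print('knob',s,c)
for r in range(s[1],s[1]+s[3],5):
    x=np.where(m[r])[0]; print(r,x.min(),x.max(),end='; ')
print(); u=[onz('w1',(s[0],255),60,True),onz('w1',(s[0]+s[2]-1,255),60,True)]; print('knob mid@60',(u[0]+u[1])/2,np.linalg.norm(u[0]-u[1]))
# lens outline
k=np.zeros(blk.shape,np.uint8); lm=cv2.inRange(hsv,(0,0,0),(180,255,90))|cv2.inRange(hsv,(8,110,60),(28,255,255)); k[5:140,425:570]=lm[5:140,425:570]
k=cv2.morphologyEx(k,cv2.MORPH_OPEN,np.ones((11,11))); s,c,m=best(k,0,0,640,480); ct=max(cv2.findContours(m,0,1)[0],key=cv2.contourArea)[:,0]
print(s); L=np.array([onz('w1',p,40,True)[:2] for p in ct],np.float32); print(cv2.minAreaRect(L))
```

```text
[290.90697674 231.46511628] [344.72619048 231.85714286]
red mid [476.2417202 127.6203964  14.       ] line ang -235.01563514747343
knob [ 299  232   38   43 1259] [317.29229547 253.22319301]
232 316 318; 237 305 330; 242 302 333; 247 300 334; 252 299 335; 257 299 336; 262 300 335; 267 303 331; 272 308 326; 
knob mid@60 [478.2542506  125.03636592  60.        ] 23.05901462978713
[ 440   27   85   98 2943]
((502.2958984375, 289.0477294921875), (26.49201011657715, 83.2861099243164), 80.4550552368164)
```

```bash
python3 -m pendant '[[[-0.01,-0.05,-0.4],[0,0,0],1],[[-0.02,-0.05,-0.5],[0,0,0],1],[[0,0,-0.5],[0,0,0],1],[[0,0,-0.5],[0,0,0],1],[[0,0,-0.5],[0,0,0],1],[[0,0,-0.3],[0,0,0],1],[[0,0,-0.26],[0,0,0],1],[[0,0,0],[0,0,0],1],[[0,0,0],[0,0,0],-1],[[0,0,0],[0,0,0],-1]]'
python3 -m pendant '[[[0,0,0],[0,0,0],-1],[[0,0,0],[0,0,0],-1],[[0,0,0],[0,0,0],-1],[[0,0,0],[0,0,0],-1],[[0,0,0],[0,0,0],-1],[[0,0,0],[0,0,0],-1],[[0,0,0],[0,0,0],-1],[[0,0,0],[0,0,0],-1],[[0,0,0],[0,0,0],-1],[[0,0,0],[0,0,0],-1]]'
```

```text
time: 2.7
tool_pos: [479.9, 124.4, 50.6]
tcp_rot: [3.14, 0.001, 2.189]
contact_force: [0.8, 0.1, 0.3]
grip_width: 82.7
finger_force: 0.0
time: 3.53
tool_pos: [479.4, 124.3, 49.9]
tcp_rot: [3.142, -0.0, 2.189]
contact_force: [-0.3, -0.0, -0.1]
grip_width: 23.6
finger_force: 30.0
```

```bash
python3 -m pendant '[[[0,0,0.1],[0,0,0],-1],[[0,0,0.1],[0,0,0],-1],[[0,0,0.1],[0,0,0],-1],[[0,0,0.08],[0,0,0],-1],[[0,0,0],[0,0,0],-1],[[0,0,0],[0,0,0],-1],[[0,0,0],[0,0,0],-1],[[0,0,0],[0,0,0],-1],[[0,0,0],[0,0,0],-1],[[0,0,0],[0,0,0],-1]]'
python3 - <<'E'
import numpy as np
c=np.array([533,52.2]);k=np.array([479.4,124.3]); d=k-c; print(np.hypot(*d),np.degrees(np.arctan2(d[1],d[0])))
# adjust centre along radial so r=90
c=k-90*np.array([np.cos(np.radians(125.1)),np.sin(np.radians(125.1))]); print(c)
p=k
for i in range(1,13):
    a=np.radians(125.1+5*i); q=c+90*np.array([np.cos(a),np.sin(a)]); print(i,((q-p)/30).round(3)); p=q
E
```

```text
time: 4.37
tool_pos: [479.3, 124.3, 61.2]
tcp_rot: [-3.141, -0.0, 2.189]
contact_force: [1.7, -0.0, -7.4]
grip_width: 23.2
finger_force: 30.0
89.84080364734056 126.62755273962057
[531.15047268  50.66652543]
1 [-0.207 -0.16 ]
2 [-0.193 -0.177]
3 [-0.176 -0.193]
4 [-0.159 -0.208]
5 [-0.14  -0.221]
6 [-0.12  -0.232]
7 [-0.1   -0.242]
8 [-0.078 -0.25 ]
9 [-0.056 -0.256]
10 [-0.034 -0.26 ]
11 [-0.011 -0.261]
12 [ 0.012 -0.261]
```

```bash
python3 -m pendant '[[[-0.1,-0.08,0],[0,0,0.36],-1],[[-0.1,-0.08,0],[0,0,0.36],-1],[[-0.19,-0.18,0],[0,0,0.73],-1],[[-0.18,-0.19,0],[0,0,0.73],-1],[[-0.16,-0.21,0],[0,0,0.73],-1],[[-0.14,-0.22,0],[0,0,0.73],-1],[[0,0,0],[0,0,0],-1],[[0,0,0],[0,0,0],-1],[[0,0,0],[0,0,0],-1],[[0,0,0],[0,0,0],-1]]'
```

```text
time: 5.2
tool_pos: [453.4, 95.7, 61.3]
tcp_rot: [-3.142, -0.0, 2.624]
contact_force: [1.4, -0.3, -7.4]
grip_width: 23.5
finger_force: 30.0
```

```bash
python3 -m pendant '[[[-0.12,-0.23,0],[0,0,0.73],-1],[[-0.1,-0.24,0],[0,0,0.73],-1],[[-0.08,-0.25,0],[0,0,0.73],-1],[[-0.06,-0.26,0],[0,0,0.73],-1],[[-0.03,-0.26,0],[0,0,0.73],-1],[[-0.01,-0.26,0],[0,0,0.73],-1],[[0.01,-0.26,0],[0,0,0.73],-1],[[0,0,0],[0,0,0],-1],[[0,0,0],[0,0,0],-1],[[0,0,0],[0,0,0],-1]]'
python3 - <<'E'
from h import *
from scipy.optimize import least_squares
o=bot.get_obs(); print(o['tool_pos'],o['tcp_rot'],o['contact_force'])
P=np.array([[479.35,124.3],[453.4,95.7],o['tool_pos'][:2]])
s=least_squares(lambda c:np.hypot(*(P-c).T)-90,[532,51]);print(s.x,s.fun,[np.degrees(np.arctan2(*(p-s.x)[::-1])) for p in P])
E
```

```text
time: 6.03
tool_pos: [442.0, 43.0, 61.4]
tcp_rot: [-3.142, 0.001, -3.047]
contact_force: [1.3, 0.4, -6.1]
grip_width: 23.4
finger_force: 30.0
[441.98860536  43.03861533  61.41371889] [-3.14157873e+00  7.12929124e-04 -3.04716056e+00] [ 1.26447924  0.42318549 -6.137717  ]
[531.60663598  51.06396706] [-0.03182493  0.04806132 -0.02334924] [np.float64(125.50927086660181), np.float64(150.2846598185671), np.float64(-174.88277619456352)]
```

```bash
python3 -m pendant '[[[0,0,-0.08],[0,0,0],-1],[[0,0,-0.08],[0,0,0],-1],[[0,0,-0.08],[0,0,0],-1],[[0,0,-0.08],[0,0,0],-1],[[0,0,-0.07],[0,0,0],-1],[[0,0,0],[0,0,0],-1],[[0,0,0],[0,0,0],-1],[[0,0,0],[0,0,0],-1],[[0,0,0],[0,0,0],-1],[[0,0,0],[0,0,0],-1]]'
```

```text
time: 6.87
tool_pos: [442.0, 42.7, 49.9]
tcp_rot: [-3.142, 0.001, -3.044]
contact_force: [1.7, 1.8, 0.7]
grip_width: 23.3
finger_force: 30.0
```

```bash
python3 -m pendant '[[[0,0,0],[0,0,0],-0.3],[[0,0,0],[0,0,0],0],[[0,0,0],[0,0,0],0.3],[[0,0,0],[0,0,0],0.6],[[0,0,0],[0,0,0],1],[[0,0,0.2],[0,0,0],1],[[0,0,0.8],[0,0,0],1],[[0,0,1],[0,0,0],1],[[0,0,1],[0,0,0],1],[[0,0,0],[0,0,0],1]]'
python3 - <<'E'
from h import *
im=snap('wrist','w2'); o=bot.get_obs(); print(o['tool_pos'],o['tcp_rot'],o['contact_force'])
print(proj('w2',(442,43,65),True),proj('w2',(531.6,51,57),True))
c=im[180:420,160:480]; cv2.imwrite('pics/w2c.png',cv2.resize(c,None,fx=2.4,fy=2.4,interpolation=2))
E
```

```text
time: 7.7
tool_pos: [444.4, 42.5, 144.7]
tcp_rot: [-3.14, 0.009, -3.044]
contact_force: [2.0, -0.0, 1.2]
grip_width: 85.2
finger_force: 0.0
[443.35791534  42.58758033 142.49880299] [-3.1405139   0.00645178 -3.04428838] [ 0.66345981 -0.38515458 -1.31151324]
[323.18715744 248.80205385] [321.99553413 361.89994215]
```

View pics/w2c.png

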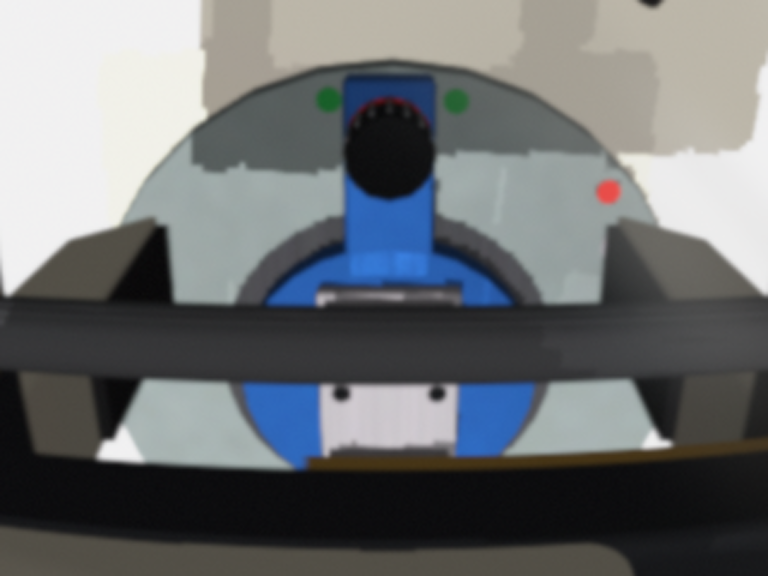

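Crop of wrist view: the arm lies between the green dots (crop 328,99 and 456,100), with the knob at crop (389,148) at home height (same size and offset as when parked). Next, the lens.

```bash
python3 -m pendant '[[[0.2,0.93,0],[0,0,-0.24],1],[[0.2,0.93,0],[0,0,-0.24],1],[[0.2,0.93,0],[0,0,-0.24],1],[[0.2,0.93,0],[0,0,-0.24],1],[[0.2,0.93,0],[0,0,-0.24],1],[[0.2,0.93,0],[0,0,-0.24],1],[[0.2,0.93,0],[0,0,-0.24],1],[[0.2,0.93,0],[0,0,-0.24],1],[[0.2,0.93,0],[0,0,-0.24],1],[[0,0,0],[0,0,0],1]]'
python3 -m pendant '[[[0,0,0],[0,0,0],1],[[0,0,0],[0,0,0],1],[[0,0,0],[0,0,0],1],[[0,0,0],[0,0,0],1],[[0,0,0],[0,0,0],1],[[0,0,0],[0,0,0],1],[[0,0,0],[0,0,0],1],[[0,0,0],[0,0,0],1],[[0,0,0],[0,0,0],1],[[0,0,0],[0,0,0],1]]'
python3 - <<'E'
from h import *
im=snap('wrist','w3'); o=bot.get_obs(); print(o['tool_pos'],o['tcp_rot'],o['contact_force'],o['joint_positions'])
E
```

```text
time: 8.58
tool_pos: [495.6, 297.8, 138.4]
tcp_rot: [3.14, -0.001, 2.981]
contact_force: [-1.0, -1.0, -0.3]
grip_width: 91.9
finger_force: 0.0
time: 9.42
tool_pos: [495.6, 293.8, 139.7]
tcp_rot: [3.141, 0.0, 2.98]
contact_force: [0.6, 0.0, 0.4]
grip_width: 91.9
finger_force: 0.0
[495.61134808 293.80371894 139.6580799 ] [3.14146455e+00 3.00003947e-05 2.97959564e+00] [-0.38340957  0.15558531  1.35072887] [ 4.02072275e-01  5.32514982e-01  1.52378699e+00  1.04277980e-04
  1.08519684e+00 -1.00677571e+00]
```

View pics/w3.png

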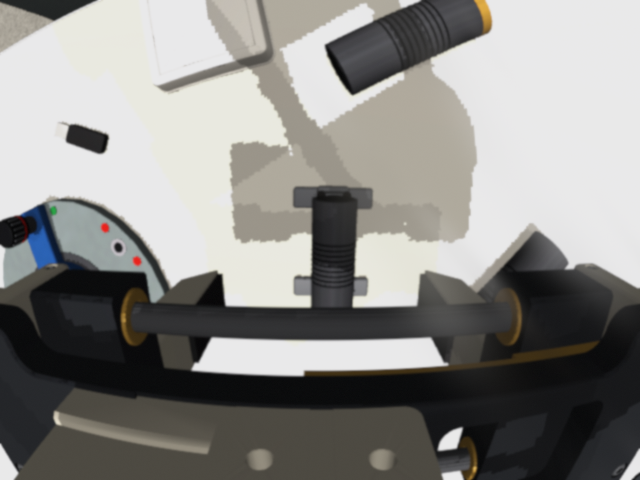

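Wrist view: lens barrel rear half from (333,195) to (332,310), edges at about x=312 and 356; rest feet at rows 197 and 286. The plunger and turret are untouched at left.

Run:
```python
from h import *
im=cv2.imread('pics/w3.png'); g=cv2.cvtColor(im,cv2.COLOR_BGR2GRAY)
m=[];
for r in list(range(214,274,4)):
    x=np.where(g[r,295:375]<85)[0]+295
    if len(x): l=onz('w3',(x.min()-.5,r),42,True); R=onz('w3',(x.max()+.5,r),42,True); m.append([*((l+R)/2)[:2],np.linalg.norm(l-R)])
m=np.array(m); print(m.round(1)[::3])
p=np.polyfit(m[:,0],m[:,1],1); print('axis yaw',np.arctan(p[0]), 'y at 505',np.polyval(p,505), 'resid',np.std(m[:,1]-np.polyval(p,m[:,0])))
for u in((333,190),(333,196),(333,202)): print(u,onz('w3',u,40,True).round(1),onz('w3',u,55,True).round(1))
print('col333',g[180:230:2,333])
for u in((333,197),(331,286)): print('foot',onz('w3',u,6,True).round(1))
for x in (546,): print('front at pix',proj('w3',(x,294,40),True))
```

```text
[[475.9 305.   29.6]
 [483.8 303.4  29.1]
 [492.  302.4  28.7]
 [500.2 300.5  29. ]
 [508.6 299.2  27.9]]
axis yaw -0.17560155602133296 y at 505 299.69921571237126 resid 0.19912908489036174
(333, 190) [460.4 306.8  40. ] [458.2 306.6  55. ]
(333, 196) [464.3 306.2  40. ] [461.9 306.   55. ]
(333, 202) [468.2 305.5  40. ] [465.6 305.5  55. ]
col333 [149 149 141  91  73  68  51  54  30  25  26  36  48  48  50  52  52  49
  48  45  44  44  44  44  43]
foot [470.4 306.3   6. ]
foot [540.9 293.7   6. ]
front at pix [333.71143916 310.51935062]
```

```bash
python3 -m pendant '[[[0.16,0.1,-0.3],[0,0,-0.06],1],[[0.17,0.1,-0.4],[0,0,-0.06],1],[[0,0,-0.5],[0,0,0],1],[[0,0,-0.5],[0,0,0],1],[[0,0,-0.5],[0,0,0],1],[[0,0,-0.5],[0,0,0],1],[[0,0,-0.4],[0,0,0],1],[[0,0,-0.29],[0,0,0],1],[[0,0,0],[0,0,0],1],[[0,0,0],[0,0,0],0.2]]'
python3 -m pendant '[[[0,0,0],[0,0,0],-1],[[0,0,0],[0,0,0],-1],[[0,0,0],[0,0,0],-1],[[0,0,0],[0,0,0],-1],[[0,0,0],[0,0,0],-1],[[0,0,0],[0,0,0],-1],[[0,0,0],[0,0,0],-1],[[0,0,0],[0,0,0],-1],[[0,0,0],[0,0,0],-1],[[0,0,0],[0,0,0],-1]]'
```

```text
time: 10.3
tool_pos: [505.5, 299.8, 37.4]
tcp_rot: [-3.141, -0.001, 2.965]
contact_force: [-0.1, 0.2, 0.2]
grip_width: 88.8
finger_force: 0.0
time: 11.13
tool_pos: [505.7, 300.2, 38.1]
tcp_rot: [3.141, 0.001, 2.965]
contact_force: [-0.1, 1.9, 0.7]
grip_width: 29.2
finger_force: 30.0
```

```bash
python3 -m pendant '[[[0,0,0.3],[0,0,0],-1],[[0,0,0.6],[0,0,0],-1],[[0,0,0.8],[0,0,0],-1],[[0,0,0.8],[0,0,0],-1],[[0,0,0.5],[0,0,0],-1],[[0.1,-0.4,0],[0,0,0.2],-1],[[0.1,-0.7,0],[0,0,0.2],-1],[[0.1,-0.7,0],[0,0,0.2],-1],[[0.1,-0.7,0],[0,0,0.2],-1],[[0.1,-0.7,0],[0,0,0.2],-1]]'
python3 -m pendant '[[[0.1,-0.7,0],[0,0,0.2],-1],[[0.1,-0.7,0],[0,0,0.2],-1],[[0.1,-0.7,0],[0,0,0.2],-1],[[0.06,-0.7,0],[0,0,0.2],-1],[[0,-0.7,0],[0,0,0.2],-1],[[0,-0.7,0],[0,0,0.2],-1],[[0,-0.5,0],[0,0,0.02],-1],[[0,-0.4,0],[0,0,0],-1],[[0,0,0],[0,0,0],-1],[[0,0,0],[0,0,0],-1]]'
python3 -m pendant '[[[0,0,0],[0,0,0],-1],[[0,0,0],[0,0,0],-1],[[0,0,0],[0,0,0],-1],[[0,0,0],[0,0,0],-1],[[0,0,0],[0,0,0],-1],[[0,0,0],[0,0,0],-1],[[0,0,0],[0,0,0],-1],[[0,0,0],[0,0,0],-1],[[0,0,0],[0,0,0],-1],[[0,0,0],[0,0,0],-1]]'
python3 - <<'E'
from h import *
snap('wrist','w4'); snap('scene','s4'); snap('top','t4')
o=bot.get_obs(); print(o['tool_pos'],o['tcp_rot'],o['contact_force'],o['moment'],o['joint_positions'])
E
```

```text
time: 11.97
tool_pos: [520.3, 202.8, 128.4]
tcp_rot: [-3.141, -0.0, 3.087]
contact_force: [0.6, 0.0, -1.2]
grip_width: 29.1
finger_force: 30.0
time: 12.8
tool_pos: [531.3, 50.6, 128.2]
tcp_rot: [3.141, 0.0, -3.053]
contact_force: [0.2, 0.2, -1.9]
grip_width: 28.9
finger_force: 30.0
time: 13.63
tool_pos: [531.3, 50.8, 127.9]
tcp_rot: [3.141, 0.0, -3.052]
contact_force: [-0.5, -0.8, -1.4]
grip_width: 29.3
finger_force: 30.0
[531.30986265  50.72166823 127.96516755] [ 3.14152650e+00  3.00980407e-05 -3.05170020e+00] [ 0.27958654 -0.65649825 -1.29852734] [ 0.04046808 -0.0034995  -0.05796555] [-4.85009922e-02  4.78490391e-01  1.65962736e+00  8.26123617e-05
  1.00345422e+00 -1.70923417e+00]
```

View pics/w4.png

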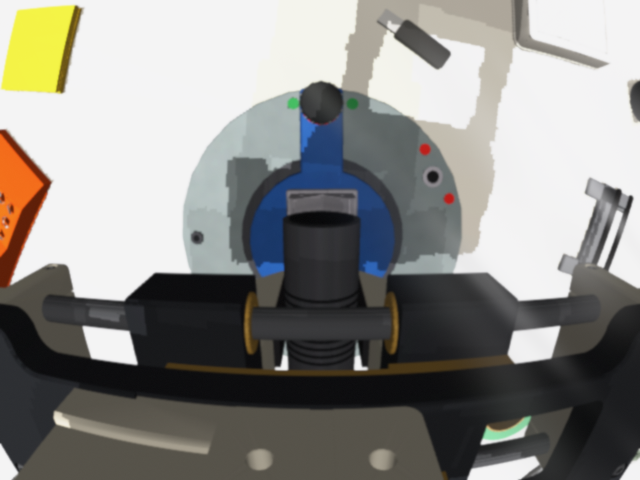

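View pics/s4.png

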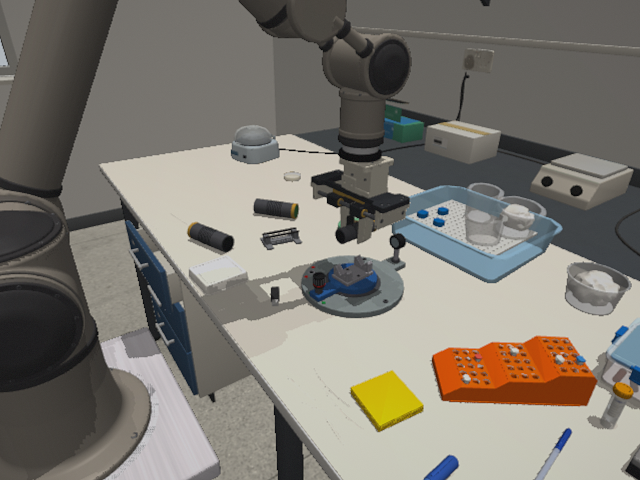

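Wrist view: the barrel is gripped (rear end 284–359 at rows 213–228), the V-block end is just beyond it (287–357, row 195), and the knob (322,103) sits between the green dots, all close to one column. Scene view: bystanders undisturbed, lens rest empty at (281,238).

Run:
```python
from h import *
im=cv2.imread('pics/w4.png'); g=cv2.cvtColor(im,cv2.COLOR_BGR2GRAY); hsv=cv2.cvtColor(im,cv2.COLOR_BGR2HSV)
o=np.array([531.3,50.75]); y=np.pi-0.0+0.0898; ex=np.array([np.cos(.09),np.sin(.09)]); ey=np.array([-ex[1],ex[0]])
def loc(p): d=p[:2]-o; return np.array([d@ex,d@ey]).round(2)
b=cv2.inRange(hsv,(100,120,30),(125,255,255))
for r in (194,197,200,203,206):
    x=np.where(b[r,270:375]==0)[0]+270; l,R=(onz('w4',(u,r),55,True) for u in(x.min()-.5,x.max()+.5)); print('V',r,x.min(),x.max(),loc((l+R)/2),np.linalg.norm(l-R).round(1))
for r in (132,140,148):
    x=np.where(b[r,270:375]>0)[0]+270; l,R=(onz('w4',(u,r),27,True) for u in(x.min()-.5,x.max()+.5)); print('arm',x.min(),x.max(),loc((l+R)/2),np.linalg.norm(l-R).round(1))
for r in (240,250,260):
    k=np.where(g[r,255:390]>62)[0]; print('row',r,g[r,276:292],g[r,352:368])
m=cv2.inRange(hsv,(45,100,40),(85,255,255)); n,l,s,c=cv2.connectedComponentsWithStats(m[90:115,280:365])
gs=[onz('w4',c[i]+[280,90],14,True) for i in range(1,n) if s[i,4]>20]; print('green',[loc(q) for q in gs])
for p in ((322,83),(322,123)): print('knob',loc(onz('w4',p,62,True)))
print('lens rear col mid at z130',loc(onz('w4',(321.5,220),128,True)))
```

```text
V 194 286 357 [-38.48  -0.18] 42.0
V 197 286 357 [-36.7   -0.18] 42.0
V 200 286 357 [-34.92  -0.18] 42.1
V 203 286 357 [-33.14  -0.19] 42.2
V 206 287 357 [-31.35   0.11] 41.7
arm 301 341 [-74.95  -0.42] 26.4
arm 301 341 [-69.73  -0.42] 26.4
arm 301 341 [-64.51  -0.43] 26.5
row 240 [53 53 52 53 53 51 45 36 31 31 34 35 36 38 39 40] [44 42 42 41 39 37 36 42 50 53 54 55 55 54 54 54]
row 250 [53 53 52 53 53 52 47 39 31 31 32 34 36 38 39 40] [43 42 41 38 37 37 37 42 49 52 53 54 53 53 54 54]
row 260 [52 53 52 52 53 52 48 41 32 28 29 31 32 33 34 36] [39 38 37 36 34 33 37 43 50 53 52 53 53 56 60 62]
green [array([-95.29, -19.4 ]), array([-95.12,  20.58])]
knob [-101.78    0.16]
knob [-79.25   0.13]
lens rear col mid at z130 [-39.08  -0.3 ]
```

```bash
python3 -m pendant '[[[0,0,-0.2],[0,0,0],-1],[[0,0,-0.4],[0,0,0],-1],[[0,0,-0.5],[0,0,0],-1],[[0,0,-0.4],[0,0,0],-1],[[0,0,-0.3],[0,0,0],-1],[[0,0,-0.2],[0,0,0],-1],[[0,0,-0.1],[0,0,0],-1],[[0,0,-0.04],[0,0,0],-1],[[0,0,0],[0,0,0],-1],[[0,0,0],[0,0,0],-1]]'
python3 -m pendant '[[[0,0,-0.04],[0,0,0],-1],[[0,0,-0.04],[0,0,0],-1],[[0,0,-0.02],[0,0,0],-1],[[0,0,-0.02],[0,0,0],-1],[[0,0,0],[0,0,0],-1],[[0,0,0],[0,0,0],-1],[[0,0,0],[0,0,0],-1],[[0,0,0],[0,0,0],-1],[[0,0,0],[0,0,0],-1],[[0,0,0],[0,0,0],-1]]'
```

```text
time: 14.62
tool_pos: [531.7, 50.8, 64.2]
tcp_rot: [-3.142, 0.001, -3.052]
contact_force: [-0.4, 1.5, -1.0]
grip_width: 29.3
finger_force: 30.0
time: 15.45
tool_pos: [531.6, 51.1, 60.8]
tcp_rot: [3.141, 0.001, -3.051]
contact_force: [-1.2, 2.5, 5.8]
grip_width: 28.9
finger_force: 30.0
```

```bash
python3 -m pendant '[[[0,0,0.06],[0,0,0],-1],[[0,0.013,0],[0,0,0],-1],[[0,0,0],[0,0,0],-1],[[0,0,-0.02],[0,0,0],-1],[[0,0,-0.02],[0,0,0],-1],[[0,0,-0.02],[0,0,0],-1],[[0,0,0],[0,0,0],-1],[[0,0,0],[0,0,0],-1],[[0,0,0],[0,0,0],-1],[[0,0,0],[0,0,0],-1]]'
cat > f.py <<'E'
from h import *
F=[];M=[]
for i in range(8):
    bot.capture('top'); o=bot.get_obs(); F.append(o['contact_force']); M.append(o['moment'])
F=np.array(F);M=np.array(M);a=.089
R=np.array([[np.cos(a),np.sin(a),0],[-np.sin(a),np.cos(a),0],[0,0,1]])
print('F turret',(R@F.mean(0)).round(2),'sd',F.std(0).round(2),'M',(R@M.mean(0)).round(3),o['tool_pos'].round(2),o['tcp_rot'].round(4),o['time'])
E
python3 f.py
```

```text
time: 16.28
tool_pos: [531.3, 51.3, 60.6]
tcp_rot: [3.141, 0.0, -3.051]
contact_force: [-1.3, 1.7, 4.6]
grip_width: 29.0
finger_force: 30.0
F turret [-1.33  1.24  5.07] sd [0.65 0.24 0.37] M [0.252 0.246 0.051] [531.33  51.34  60.57] [ 3.1414e+00  3.0000e-04 -3.0514e+00] 16.6833
```

```bash
python3 -m pendant '[[[0,0,0.06],[0,0,0],-1],[[0,0.01,0],[0,0,0],-1],[[0,0,0],[0,0,0],-1],[[0,0,-0.02],[0,0,0],-1],[[0,0,-0.02],[0,0,0],-1],[[0,0,-0.03],[0,0,0],-1],[[0,0,0],[0,0,0],-1],[[0,0,0],[0,0,0],-1],[[0,0,0],[0,0,0],-1],[[0,0,0],[0,0,0],-1]]'
python3 f.py
```

```text
time: 17.52
tool_pos: [531.4, 51.5, 60.5]
tcp_rot: [3.142, 0.0, -3.051]
contact_force: [-1.8, 0.9, 5.9]
grip_width: 29.1
finger_force: 30.0
F turret [-2.09  0.72  6.55] sd [0.55 0.57 0.57] M [0.1   0.394 0.059] [531.35  51.47  60.44] [-3.1416e+00  4.0000e-04 -3.0515e+00] 17.9167
```

```bash
python3 -m pendant '[[[0,0,0.06],[0,0,0],-1],[[-0.005,0.006,0],[0,0,0],-1],[[0,0,0],[0,0,0],-1],[[0,0,-0.02],[0,0,0],-1],[[0,0,-0.02],[0,0,0],-1],[[0,0,-0.03],[0,0,0],-1],[[-0.005,0,0],[0,0,0],-1],[[0,0,0],[0,0,0],-1],[[0,0,0],[0,0,0],-1],[[0,0,0],[0,0,0],-1]]'
python3 f.py
```

```text
time: 18.75
tool_pos: [531.2, 51.5, 60.4]
tcp_rot: [-3.141, 0.001, -3.051]
contact_force: [-2.5, -0.9, 8.4]
grip_width: 29.2
finger_force: 30.0
F turret [-2.88 -0.74  8.56] sd [0.23 0.34 0.43] M [-0.075  0.454  0.058] [531.2   51.49  60.4 ] [-3.1413e+00  8.0000e-04 -3.0513e+00] 19.15
```

```bash
python3 -m pendant '[[[-0.01,-0.004,0],[0,0,0],-1],[[-0.01,0,0],[0,0,0],-1],[[0,0,0],[0,0,0],-1],[[0,0,0],[0,0,0],-1],[[0,0,0],[0,0,0],-1],[[0,0,0],[0,0,0],-1],[[0,0,0],[0,0,0],-1],[[0,0,0],[0,0,0],-1],[[0,0,0],[0,0,0],-1],[[0,0,0],[0,0,0],-1]]'
python3 f.py
```

```text
time: 19.98
tool_pos: [531.2, 51.5, 60.4]
tcp_rot: [-3.141, 0.002, -3.052]
contact_force: [-1.0, -0.5, 6.8]
grip_width: 29.1
finger_force: 30.0
F turret [-0.77 -0.29  6.76] sd [0.69 0.8  0.48] M [0.022 0.139 0.045] [531.19  51.5   60.44] [-3.1413e+00  2.1000e-03 -3.0514e+00] 20.3833
```

```bash
python3 -m pendant '[[[-0.01,0,-0.006],[0,0,0],-1],[[-0.01,0,-0.006],[0,0,0],-1],[[0,0,0],[0,0,0],-1],[[0,0,0],[0,0,0],-1],[[0,0,0],[0,0,0],-1],[[0,0,0],[0,0,0],-1],[[0,0,0],[0,0,0],-1],[[0,0,0],[0,0,0],-1],[[0,0,0],[0,0,0],-1],[[0,0,0],[0,0,0],-1]]'
python3 f.py
```

```text
time: 21.22
tool_pos: [531.2, 51.5, 60.4]
tcp_rot: [-3.141, 0.004, -3.052]
contact_force: [0.7, 1.0, 8.4]
grip_width: 29.2
finger_force: 30.0
F turret [ 0.24 -0.26  8.23] sd [0.48 0.46 0.38] M [0.067 0.006 0.05 ] [531.17  51.49  60.4 ] [-3.1412  0.0035 -3.0515] 21.6167
```

```bash
python3 -m pendant '[[[-0.004,0.001,-0.005],[0,0,0],-1],[[0,0,0],[0,0,0],-1],[[0,0,0],[0,0,0],-1],[[0,0,0],[0,0,0],-1],[[0,0,0],[0,0,0],-1],[[0,0,0],[0,0,0],-1],[[0,0,0],[0,0,0],-1],[[0,0,0],[0,0,0],-1],[[0,0,0],[0,0,0],-1],[[0,0,0],[0,0,0],-1]]'
python3 f.py
python3 - <<'E'
from h import *
s=snap('scene','s5'); w=snap('wrist','w5')
a=cv2.resize(s[170:330,260:460],(500,400),interpolation=2); b=cv2.resize(w[80:320,170:470],(300,240))
c=np.zeros((400,800,3),np.uint8); c[:,:500]=a; c[:240,500:]=b; cv2.imwrite('pics/fin.png',c)
E
```

```text
time: 22.45
tool_pos: [531.2, 51.5, 60.4]
tcp_rot: [-3.141, 0.004, -3.051]
contact_force: [0.6, -0.3, 9.6]
grip_width: 29.2
finger_force: 30.0
F turret [-0.02 -0.41  9.14] sd [0.51 0.5  0.32] M [0.028 0.019 0.074] [531.17  51.49  60.41] [-3.1411  0.0038 -3.0514] 22.85
```

View pics/fin.png

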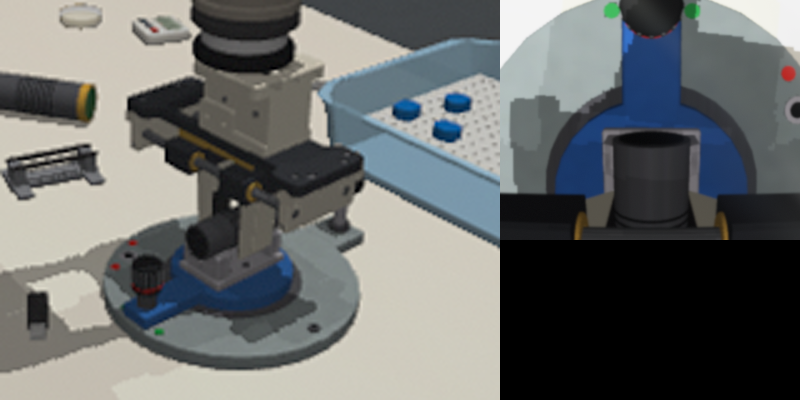

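Right crop: barrel seated centrally in the V. Left crop: knob at (148,270) showing a red ring at its lower edge. I'll check the plunger height against the parked view numerically before handing in.

Run:
```python
from h import *
out=[]
for f,k in(('scene0',(479.4,124.3)),('s5',(442,42.9))):
    im=cv2.imread('pics/'+f+'.png'); hsv=cv2.cvtColor(im,cv2.COLOR_BGR2HSV)
    P={z:proj(f,(*k,z)).round(1) for z in(27,41,53,65,74)}; print(f,P)
    u,v=P[53].astype(int); c=im[v-30:v+30,u-30:u+30]; out.append(cv2.resize(c,(400,400),interpolation=cv2.INTER_NEAREST))
    blk=cv2.inRange(hsv,(0,0,0),(180,255,60))[v-30:v+30,u-12:u+13]; print('black rows',[(v-30+i,int(n)) for i,n in enumerate((blk>0).sum(1)) if n>3])
    red=(cv2.inRange(hsv,(0,110,40),(8,255,255))|cv2.inRange(hsv,(170,110,40),(180,255,255)))[v-30:v+30,u-10:u+11]; y,x=np.where(red); print('red',[(a+v-30,b+u-10) for a,b in zip(y,x)][:25])
cv2.imwrite('pics/cmp.png',cv2.convertScaleAbs(np.hstack(out),alpha=1.6))
```

```text
scene0 {27: array([311.5, 266.9]), 41: array([311.5, 261.2]), 53: array([311.5, 256.2]), 65: array([311.5, 251.1]), 74: array([311.6, 247.3])}
black rows [(np.int64(250), 8), (np.int64(251), 9), (np.int64(252), 11), (np.int64(253), 11), (np.int64(254), 11), (np.int64(255), 11), (np.int64(256), 11), (np.int64(257), 11), (np.int64(258), 10), (np.int64(259), 11), (np.int64(260), 10), (np.int64(261), 5), (np.int64(262), 7), (np.int64(263), 7), (np.int64(264), 7), (np.int64(265), 7), (np.int64(266), 7), (np.int64(267), 7), (np.int64(268), 4)]
red [(np.int64(260), np.int64(307)), (np.int64(260), np.int64(315)), (np.int64(261), np.int64(308)), (np.int64(261), np.int64(309)), (np.int64(261), np.int64(310)), (np.int64(261), np.int64(311)), (np.int64(261), np.int64(312)), (np.int64(261), np.int64(313)), (np.int64(261), np.int64(314)), (np.int64(261), np.int64(315)), (np.int64(262), np.int64(309)), (np.int64(262), np.int64(310)), (np.int64(262), np.int64(311)), (np.int64(262), np.int64(312)), (np.int64(262), np.int64(313)), (np.int64(275), np.int64(305)), (np.int64(275), np.int64(306)), (np.int
[... 958 characters left out ...]
.int64(267), np.int64(312)), (np.int64(267), np.int64(313)), (np.int64(267), np.int64(314)), (np.int64(283), np.int64(313)), (np.int64(284), np.int64(313)), (np.int64(284), np.int64(323)), (np.int64(284), np.int64(324)), (np.int64(285), np.int64(314)), (np.int64(285), np.int64(315)), (np.int64(285), np.int64(319)), (np.int64(285), np.int64(320)), (np.int64(285), np.int64(321)), (np.int64(285), np.int64(322)), (np.int64(285), np.int64(323)), (np.int64(286), np.int64(314)), (np.int64(286), np.int64(315)), (np.int64(286), np.int64(316)), (np.int64(286), np.int64(317)), (np.int64(286), np.int64(318)), (np.int64(286), np.int64(319)), (np.int64(286), np.int64(320)), (np.int64(286), np.int64(321))]
```

View pics/cmp.png

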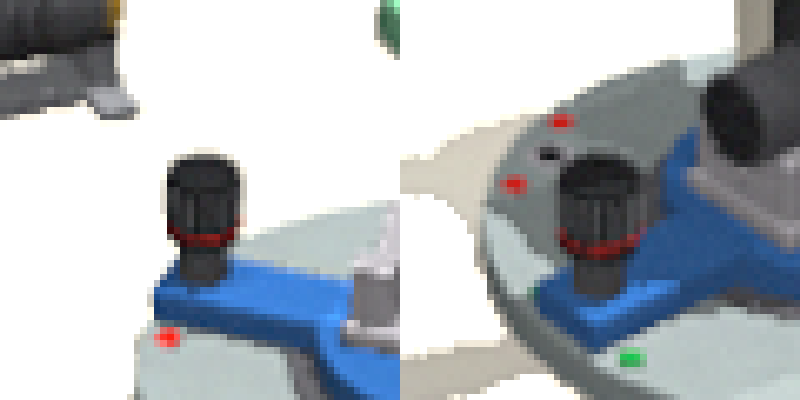

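The knob looks the same in the parked view (left) and now (right): its red ring is at row 285–286, against 285 predicted for fully home. The plunger is down, and the press reads 9 N with almost no side force, so I'm handing in.

```bash
python3 -c "
from plant import bot
print(bot.close_job())"
```

```text
the job is handed in; nothing more can be done
None
```

I handed the job in at about 23 s: the head is at the green hole with the plunger fully home, and the barrel is gripped in the V, glass end towards the sensor post. The press reads 9.1 N (about 10 N on the V with the barrel's weight), with side force within about 0.4 N; the bystanders were not knocked in any view.

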